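# Clamp the carrying handle into the cake tray and hold the tray up level

## Task

The upper tray of the cake stand, with three kahk on it, is to be carried by the upright handle that stands loose in its hub chuck. Turn the hub's black sleeve clockwise (seen from above) by its red post, as far as it goes, so that the brass jaws close on the handle; then grasp the wooden grip of the handle, lift the tray about 8 cm straight up off the stand, and finish while still holding it there by the handle alone, level and still. Keep the kahk on the tray and leave the other things on the sideboard where they are.

Things in the scene. Friction and masses are not known exactly. Their poses are not given: they have to be found in the camera images.
- stand: Fixed two-tier steel cake stand. Origin: centre of the foot's underside, z up. Foot 150 mm across; lower tier 260 mm across, its rim 54 mm above the sideboard. On the stem a square seat (132 mm, floor 110 mm above the sideboard, rim 6 mm high) carries the upper tray and keeps it from turning.
- tray: Loose round steel tray, 236 mm across, 0.5 to 0.7 kg with chuck. Origin: centre of the underside of its 120 mm square foot, z up; seated, 110 mm above the sideboard (2 mm play). Above the origin: floor 12 mm, rim 26 mm. Hub chuck at its centre: bore 24 mm across, three brass jaws at 22 to 34 mm, round them the black ribbed sleeve, 76 mm across, at 22 to 40 mm.
- sleeve (a joint): Turn of the black chuck sleeve about the tray's centre axis, rad. 0: jaws wide open (28 mm gap); grows clockwise seen from above; the three jaws close together, 7.5 mm each per rad, and meet the 12 mm shank at about 1.07; end stop at 1.12. Starts at 0 to 0.2; stays where it is left (friction 0.12 N m).
- post_top (a point): Centre of the top of the red post that turns the sleeve: upright, round, 12 mm across, 32 mm tall, on the end of the sleeve's lever arm. Its axis is 95 mm from the tray's centre axis; its top is 80 mm and the arm's top face 48 mm above the tray's origin. At sleeve 0 it lies 2.18 rad counter-clockwise from the tray's x axis.
- handle: Loose upright carrying handle, 0.13 kg. Origin: centre of the underside of its foot (22 mm across, 8 mm high, in the hub's bore, 12 mm above the tray's origin); z up along the 12 mm shank. Closed jaws hold the shank just above the foot (2 mm play) and so carry the tray; else it pulls out. On top a dark wooden grip, 50 mm long (x), 14 mm thick (y), at 100 to 128 mm.
- grip (a point): Centre of the handle's wooden grip, 114 mm above the handle's origin; axes as the handle's: x along the 50 mm length, y across the 14 mm thickness, z up.
- kahk0: Loose kahk (round biscuit), 44 mm across, 14 mm high, 30 g, lying on the tray's floor; origin at the centre of its underside.
- kahk1: Loose kahk (round biscuit), 44 mm across, 14 mm high, 30 g, lying on the tray's floor; origin at the centre of its underside.
- kahk2: Loose kahk (round biscuit), 44 mm across, 14 mm high, 30 g, lying on the tray's floor; origin at the centre of its underside.
- bowl: Blue glass bowl, 140 mm across, 65 mm high; origin at the centre of its underside. A bystander: leave it alone.
- pot: Closed white ceramic pot with a steel latch, 126 mm across, 122 mm high; origin at the centre of its underside. A bystander: leave it alone.
- press: White plastic lever-action cookie press standing on its nozzle, 60 mm barrel, 217 mm high, grip and lever reaching 90 mm to one side; origin at the centre of its underside. A bystander: leave it alone.
- tongs: Green plastic tongs lying flat, 240 mm long, 70 mm wide, 16 mm high; origin at the centre of its underside. A bystander: leave it alone.
- stamp: Wooden kahk stamp standing on its 56 mm face, 70 mm high; origin at the centre of its underside. A bystander: leave it alone.
- jar: Glass jar with a steel cap, 68 mm across, 100 mm high; origin at the centre of its underside. A bystander: leave it alone.
Things that resemble listed ones, but are neither listed nor needed, are in the scene too. Leave any blue or green look-alike of the tray alone.

How it is judged:
By the outcome, as a careful person would: the job done as asked, in the order asked, and still so for the second after the job is handed in, while the arm keeps its last pose, push and grip.
It also fails if it takes over 51 s, if anything falls off the work surface, if the arm or the gripper's body presses on something with over 40 N, if the wrist force passes 120 N, or if a joint passes its speed limit or range.

## Robot

A 6-joint arm with a two-finger parallel gripper is mounted at the origin on the work surface. World frame = base frame: x ahead of the robot, y to its left, z up, the work surface at z = 0. Lengths are in m, angles in rad, forces in N, time in s.
With the tool pointing down it reaches from about 0.425 to 0.95 m from the base axis. Payload 3.5 kg.
Tool frame: the origin (TCP) lies at the very end of the fingers, on their centre line; the grasp point (between the pads) lies 19 mm behind it (ctrl.pinch_z is the z of the grasp point in the tool frame, in m); z points along the fingers, y is the line along which they close (so a half turn about z gives the same grasp; the last joint's range is limited). The gripper opens to 85 mm and grips with 20 to 120 N. Pads are 22 mm wide; open, the fingers measure 114 mm over their backs; the gripper's body (76 mm by 85 mm) begins 54 mm behind the grasp point. The pads swing forward as they close: fully open they stand 13 mm farther back than shut.
Start: joints at [1.147, 0.286, 1.577, -0, 1.279, -0.15], TCP at [0.182, 0.65, 0.231] pointing down, gripper open.
Joint ranges: [-2.77, 2.77], [-0.9, 2.22], [0.21, 2.48], [-1.53, 4.67], [0.24, 2.81], [-2.84, 2.84]. Speed limits (rad/s): [2.79, 2.79, 3.14, 3.14, 3.14, 3.14].

## Interface

Orientations are given as [roll, pitch, yaw] about the fixed x, y, z axes, in that order (R = Rz(yaw) Ry(pitch) Rx(roll)).
In Python, from rig import ctrl gives the robot as it stands. The module is installed in compiled form; this text tells all that it offers.
- The arm moves only by the shell command python3 -m pendant 'ROWS' [FORCE]. ROWS is a JSON list of rows, 1 to 20 of them, each an object with the fields tx, ty, tz (the shift in m), twist (a turn about the tool's z in rad), aperture (the finger opening in m); a field left out counts as zero (the opening has to be given); each row is the pose to reach, as a shift and turn from the pose commanded when the command began, along the tool's axes at that moment; what a row does not reach only later rows make up. A row lasts 1/8 s, in which the tool goes at most 0.0625 m and 0.188 rad, less where a joint would pass 70% of its speed; a pose out of reach is approached as far as the arm can. The fingers move at their own pace and stop on an object; FORCE is the grip in N (left out, the last holds). Time passes only in rows, so rows that do not move let the fingers close. It prints the time, the measured TCP pose, the force, the opening and the grip force at its end. Input that does not fit is refused with a message, and nothing moves.
- ctrl.get_state(): the state, without advancing time (a new reading comes with each control period).
- ctrl.capture(name): name is "side" or "top" or "wrist"; returns the picture (384x512x3 uint8, red, green, blue); there is no depth.
- ctrl.calibration(name): a dict with "fx", "fy", "cx", "cy" (pixels), "R" (3x3) and "t" (3): a world point X has camera coordinates R X + t; the wrist camera has in their place "tool_from_camera" (4x4, takes a point from camera to tool coordinates, whose origin is the TCP and whose axes are the flange's). Camera axes: x right, y down, z forward; pixel columns grow to the right and rows downward; lengths in m; the calibration is good to about 2 mm. A picture is of the moment at which its call begins: read the wrist's pose just before it. calibration takes no time and is no camera call.
- ctrl.close_job(): hands the job in; it is judged then, once.
The state is a dict: "time_s": time; "joint_pos": joint angles; "qd": joint speeds; "joint_efforts": joint torques, N m; "eef_pos": TCP position; "eef_rot": TCP orientation; "wrist_force": force on the tool from outside, world axes, zero at the start; "wrist_torque": the same for the moment, N m; "opening": finger opening in m; "grip_force": force on a finger pad.
Only numpy, scipy, OpenCV 4.12 (cv2) and the standard library are available. Lean on these libraries where they do the work, as an engineer would, in place of code of your own. Each camera call takes 0.05 s, during which the arm holds its last target. There are 200 camera calls.

## Working session

There is one attempt and no reset: what is moved stays moved. The work goes in short steps, Python scripts to look and compute and a shell command to move; the robot and the scene stay as the last step left them, time stands still between calls to the robot, and variables do not carry over. Pictures are saved under pics/ and viewed, at most 10 in all, crops included, and the job is handed in when it is done.

```bash
mkdir -p pics; python3 - <<'E'
from rig import ctrl
import cv2,numpy as np
a={n:ctrl.capture(n) for n in("side","top","wrist")}
for n,i in a.items():
    cv2.imwrite(f"pics/{n}0.png",i[:,:,::-1])
    c=ctrl.calibration(n); print(n,{k:np.round(v,4).tolist() for k,v in c.items()})
cv2.imwrite("pics/t2.png",cv2.resize(a["top"],(800,600),interpolation=cv2.INTER_CUBIC)[:,:,::-1])
s=ctrl.get_state();print({k:np.round(v,3).tolist() for k,v in s.items()},ctrl.pinch_z)
E
```

```text
side {'fx': 457.7297, 'fy': 457.7297, 'cx': 246.2153, 'cy': 193.8499, 'R': [[0.9905, -0.1364, -0.0151], [-0.1034, -0.6696, -0.7355], [0.0902, 0.7301, -0.6774]], 't': [-0.4488, 0.1648, 1.6725]}
top {'fx': 357.3164, 'fy': 357.3164, 'cx': 257.1087, 'cy': 194.2769, 'R': [[-0.0168, -0.9993, -0.0326], [-0.9922, 0.0207, -0.1226], [0.1232, 0.0303, -0.9919]], 't': [0.0303, 0.4881, 1.0846]}
wrist {'fx': 276.2517, 'fy': 276.2517, 'cx': 253.6997, 'cy': 187.7732, 'tool_from_camera': [[0.0001, -0.9588, -0.2839, 0.0734], [1.0, 0.0002, -0.0005, 0.0012], [0.0005, -0.2839, 0.9588, -0.1421], [0.0, 0.0, 0.0, 1.0]]}
{'time_s': 0.15, 'joint_pos': [1.147, 0.287, 1.578, -0.0, 1.279, -0.15], 'qd': [-0.0, -0.003, -0.003, -0.001, -0.001, -0.001], 'joint_efforts': [0.001, -40.661, -29.314, -0.0, 0.004, -0.0], 'eef_pos': [0.182, 0.649, 0.23], 'eef_rot': [-3.14, -0.0, 2.868], 'wrist_force': [-0.495, -0.055, 0.873], 'wrist_torque': [0.048, 0.001, -0.011], 'grip_force': 0.0, 'opening': 0.085} -0.0187
```

View pics/t2.png

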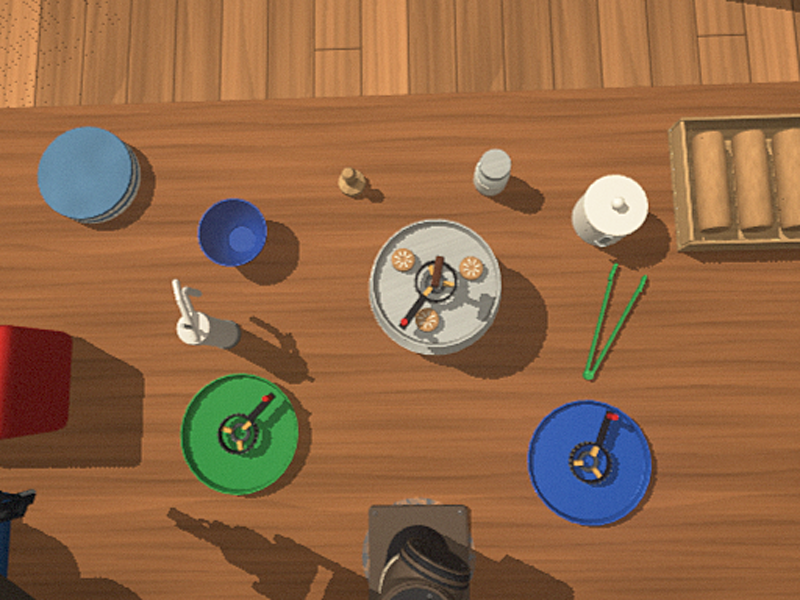

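View pics/side0.png

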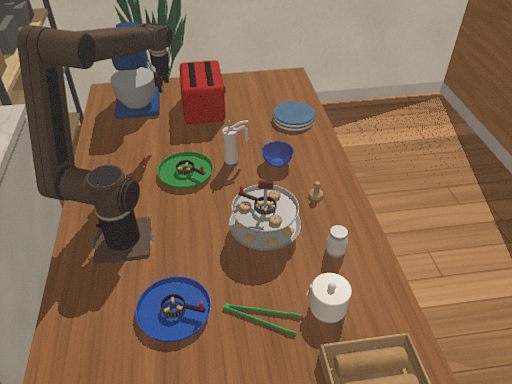

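The top view (800x600) shows the steel tray at about (436,285), with the red post at (404,323), the dark grip at (438,272), and kahk at (403,260), (471,268) and (428,320). The side view shows the same tray at (265,212), with the post at (241,190) and the grip at (265,185).

```bash
cat > h.py <<'E'
from rig import ctrl
import cv2,numpy as np
def cal(n):
    c=ctrl.calibration(n); K=np.array([[c["fx"],0,c["cx"]],[0,c["fy"],c["cy"]],[0,0,1]])
    if n=="wrist":
        from scipy.spatial.transform import Rotation as Ro
        s=ctrl.get_state(); T=np.eye(4);T[:3,:3]=Ro.from_euler("xyz",s["eef_rot"]).as_matrix();T[:3,3]=s["eef_pos"]
        M=np.linalg.inv(T@np.array(c["tool_from_camera"])); return K,M[:3,:3],M[:3,3]
    return K,np.array(c["R"]),np.array(c["t"])
def ray(C,px,z):
    K,R,t=C; px=np.atleast_2d(px); d=(np.linalg.inv(K)@np.c_[px,np.ones(len(px))].T).T@R; o=-R.T@t
    return o+d*((z-o[2])/d[:,2])[:,None]
def tri(views):
    A=[];b=[]
    for (K,R,t),p in views:
        P=K@np.c_[R,t]
        for i in(0,1): r=p[i]*P[2]-P[i]; A.append(r[:3]);b.append(-r[3])
    return np.linalg.lstsq(np.array(A),np.array(b),rcond=None)[0]
def proj(C,X):
    K,R,t=C; p=K@(R@np.array(X)+t); return p[:2]/p[2]
def blobs(img,lo,hi,roi,amin=5):
    x0,y0,x1,y1=roi; h=cv2.cvtColor(img,cv2.COLOR_RGB2HSV)
    m=np.zeros(h.shape[:2],np.uint8); m[y0:y1,x0:x1]=cv2.inRange(h,lo,hi)[y0:y1,x0:x1]
    n,l,s,c=cv2.connectedComponentsWithStats(m)
    return [(s[i,4],c[i],np.argwhere(l==i)[:,::-1]) for i in np.argsort(-s[:,4]) if i and s[i,4]>=amin]
E
python3 - <<'E'
from h import *
T=cv2.imread("pics/top0.png")[:,:,::-1].copy();S=cv2.imread("pics/side0.png")[:,:,::-1].copy()
ct,cs=cal("top"),cal("side")
# red post
for n,I,C,roi in(("t",T,ct,(235,140,322,228)),("s",S,cs,(225,175,305,250))):
    for lo,hi in(((0,170,90),(6,255,255)),((174,170,90),(180,255,255))):
        for a,c,p in blobs(I,lo,hi,roi,3)[:4]: print(n,"red",a,c.round(1),p.min(0),p.max(0),ray(C,c,.19)[0].round(4))
    for a,c,p in blobs(I,(0,90,20),(20,255,130),roi,8)[:5]:
        r=cv2.minAreaRect(p.astype(np.float32)); print(n,"brown",a,c.round(1),r,ray(C,c,.25)[0].round(4))
cv2.imwrite("pics/c1.png",np.hstack([cv2.resize(T[135:230,230:330],(400,380),interpolation=cv2.INTER_CUBIC),cv2.resize(S[170:250,223:307],(400,380),interpolation=cv2.INTER_CUBIC)])[:,:,::-1])
E
```

```text
t red 15 [258.3 205.8] [256 204] [260 207] [0.4378 0.0135 0.19  ]
t brown 494 [310.7 214.6] ((308.6376953125, 208.99217224121094), (42.06964874267578, 79.51100158691406), 39.89783477783203) [ 0.408  -0.1174  0.25  ]
t brown 96 [279.4 173.1] ((279.1707458496094, 173.53659057617188), (5.168384552001953, 19.83542251586914), 12.094758033752441) [ 0.5137 -0.0426  0.25  ]
t brown 47 [269.6 201.9] ((269.2147521972656, 201.5503387451172), (7.0453948974609375, 13.599249839782715), 34.99202346801758) [ 0.4414 -0.0164  0.25  ]
s red 21 [240.8 188.7] [240 185] [242 193] [ 0.4367 -0.0036  0.19  ]
s brown 269 [269.1 180.4] ((273.0, 181.5), (13.0, 30.0), 90.0) [ 0.5276 -0.0433  0.25  ]
s brown 250 [233.7 243.2] ((236.7781982421875, 246.64559936523438), (32.202484130859375, 17.700498580932617), 36.15818405151367) [ 0.3794 -0.2995  0.25  ]
s brown 94 [289.3 246.1] ((288.1226806640625, 247.8207550048828), (8.741572380065918, 20.591259002685547), 60.945396423339844) [ 0.5353 -0.334   0.25  ]
s brown 85 [229.5 179.7] ((231.0, 180.0), (10.0, 12.0), 90.0) [ 0.3981 -0.0195  0.25  ]
s brown 59 [249.1 237.6] ((248.75001525878906, 237.75001525878906), (7.77817440032959, 8.485280990600586), 45.0) [ 0.4261 -0.2847  0.25  ]
```

View pics/c1.png

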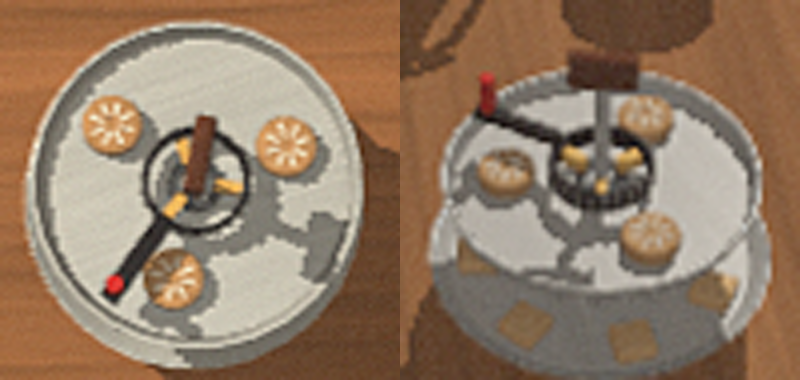

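The crop confirms the geometry: post top at top px (258,206), hub ring at about (279,180). The grip lies nearly along world x and the jaws are open. I'll move above the post at a safe height for a wrist view.

```bash
python3 -m pendant '[{"tz": -0.06,"aperture": 0.04},{"tz": -0.12,"aperture": 0.04},{"tx": -0.339,"ty": -0.216,"tz": -0.12,"twist": 0.37,"aperture": 0.04},{"tx": -0.339,"ty": -0.216,"tz": -0.12,"twist": 0.37,"aperture": 0.04},{"tx": -0.339,"ty": -0.216,"tz": -0.12,"twist": 0.37,"aperture": 0.04},{"tx": -0.339,"ty": -0.216,"tz": -0.12,"twist": 0.37,"aperture": 0.04},{"tx": -0.339,"ty": -0.216,"tz": -0.12,"twist": 0.37,"aperture": 0.04},{"tx": -0.339,"ty": -0.216,"tz": -0.12,"twist": 0.37,"aperture": 0.04},{"tx": -0.339,"ty": -0.216,"tz": -0.12,"twist": 0.37,"aperture": 0.04},{"tx": -0.42,"ty": -0.542,"tz": -0.12,"twist": 0.37,"aperture": 0.04},{"tx": -0.42,"ty": -0.542,"tz": -0.12,"twist": 0.37,"aperture": 0.04},{"tx": -0.42,"ty": -0.542,"tz": -0.12,"twist": 0.37,"aperture": 0.04},{"tx": -0.42,"ty": -0.542,"tz": -0.12,"twist": 0.37,"aperture": 0.04},{"tx": -0.42,"ty": -0.542,"tz": -0.12,"twist": 0.37,"aperture": 0.04},{"tx": -0.42,"ty": -0.542,"tz": -0.12,"twist": 0.37,"aperture": 0.04},{"tx": -0.42,"ty": -0.542,"tz": -0.12,"twist": 0.37,"aperture": 0.04},{"tx": -0.42,"ty": -0.542,"tz": -0.12,"twist": 0.37,"aperture": 0.04}]' 40
python3 - <<'E'
from h import *
C=cal("wrist"); I=ctrl.capture("wrist")
import pickle; pickle.dump((C,I),open("w1.pkl","wb"))
cv2.imwrite("pics/w1.png",cv2.resize(I,(800,600),interpolation=cv2.INTER_CUBIC)[:,:,::-1])
E
```

```text
time_s: 2.28
eef_pos: [0.4402, 0.015, 0.3512]
eef_rot: [3.141, -0.001, 2.498]
wrist_force: [-0.8, -0.7, 0.5]
opening: 0.0401
grip_force: 0.0
```

View pics/w1.png

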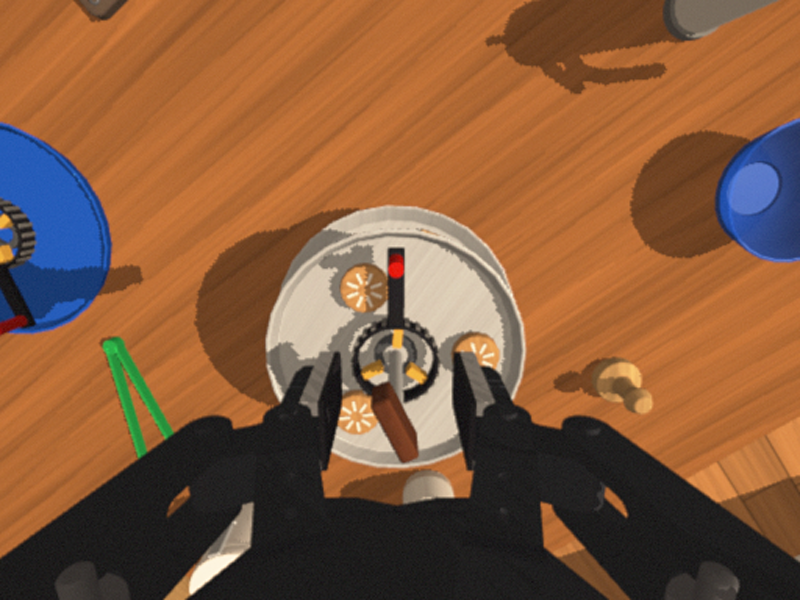

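The wrist view (800x600) shows the post top at (397,269), the hub ring at about (397,357), and the grip from (384,390) to (407,460), with its top face to the right. Next I'll compute positions from it.

```bash
python3 - <<'E'
from h import *
import pickle
C,I=pickle.load(open("w1.pkl","rb")); ct,cs=cal("top"),cal("side")
T=cv2.imread("pics/top0.png")[:,:,::-1].copy();S=cv2.imread("pics/side0.png")[:,:,::-1].copy()
for a,c,p in blobs(I,(0,180,215),(8,255,255),(235,150,275,190),3): print("post",a,c,p.min(0),p.max(0),ray(C,c,.19)[0])
# sleeve ring: dark pixels
h=cv2.cvtColor(I,cv2.COLOR_RGB2HSV)
for n,(CC,J,roi) in {"w":(C,I,(222,198,286,262)),"t":(ct,T,(262,162,298,198))}.items():
    b=blobs(J,(0,0,0),(180,255,60),roi,20)
    for a,c,p in b[:3]:
        hull=cv2.convexHull(p.astype(np.int32)); print(n,"dark",a,cv2.boundingRect(hull))
# tray rim from top view: outer contour of light low-saturation
for n,(CC,J,roi) in {"t":(ct,T,(230,135,330,230)),"w":(C,I,(160,125,345,305))}.items():
    b=blobs(J,(0,0,110),(180,60,255),roi,100); print(n,[(x[0],x[2].min(0),x[2].max(0)) for x in b[:3]])
# grip
for n,(CC,J,roi) in {"w":(C,I,(235,240,272,300)),"t":(ct,T,(272,160,288,190)),"s":(cs,S,(256,176,276,194))}.items():
    for a,c,p in blobs(J,(0,100,20),(14,255,150),roi,15)[:2]:
        print(n,"grip",a,c,p.min(0),p.max(0),cv2.minAreaRect(p.astype(np.float32)),np.median(h[260:262,250:254],axis=(0,1)))
cv2.imwrite("pics/c2.png",np.hstack([cv2.resize(I[155:305,165:345],(432,360),interpolation=cv2.INTER_CUBIC),cv2.resize(I[235:300,235:275],(222,360),interpolation=cv2.INTER_CUBIC)])[:,:,::-1])
for r in (proj(C,[.51,-.04,.15]),proj(C,[.51,-.04,.25]),proj(ct,[.51,-.04,.15]),proj(ct,[.51,-.04,.25])):print(r)
E
```

```text
post 66 [253.13636364 172.13636364] [249 168] [257 176] [0.43827665 0.01644815 0.19      ]
w dark 614 (226, 198, 55, 59)
w dark 25 (243, 214, 8, 6)
t dark 55 (263, 186, 20, 12)
t dark 27 (283, 168, 9, 18)
t [(np.int32(4176), array([237, 141]), array([320, 226]))]
w [(np.int32(13062), array([170, 132]), array([335, 298])), (np.int32(211), array([259, 211]), array([276, 238])), (np.int32(208), array([295, 226]), array([313, 253]))]
w grip 837 [252.17682198 269.520908  ] [235 245] [267 295] ((252.1000213623047, 270.20001220703125), (52.32398986816406, 17.88854217529297), 63.43495178222656) [  9. 176. 104.]
t grip 95 [279.46315789 173.        ] [276 164] [283 183] ((279.2366027832031, 173.22927856445312), (5.168384552001953, 19.206836700439453), 12.094758033752441) [  9. 176. 104.]
s grip 207 [265.88405797 181.42995169] [256 176] [275 188] ((265.5, 182.0), (12.0, 19.0), 90.0) [  9. 176. 104.]
[251.67925467 230.86435968]
[250.92627499 273.69735017]
[277.46010279 180.95486566]
[278.41136286 174.60679666]
```

View pics/c2.png

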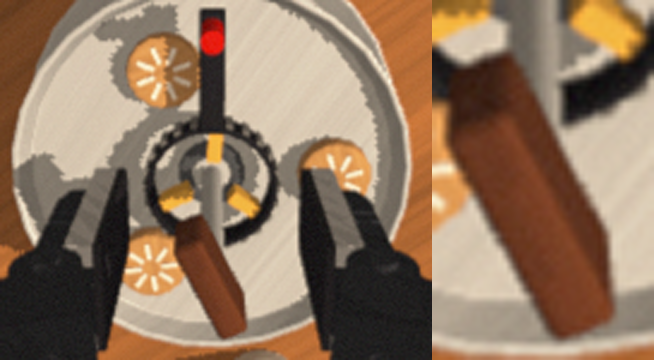

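```bash
python3 -m pendant '[{"tx": 0.001,"tz": 0.06,"twist": 0.04,"aperture": 0.04},{"tx": 0.002,"tz": 0.12,"twist": 0.04,"aperture": 0.04},{"tx": 0.002,"tz": 0.16,"twist": 0.04,"aperture": 0.04},{"tx": 0.002,"tz": 0.187,"twist": 0.04,"aperture": 0.04},{"tx": 0.002,"tz": 0.187,"twist": 0.04,"aperture": 0.04},{"tx": 0.002,"tz": 0.187,"twist": 0.04,"aperture": 0.016},{"tx": 0.002,"tz": 0.187,"twist": 0.04,"aperture": 0.016},{"tx": 0.002,"tz": 0.187,"twist": 0.04,"aperture": 0.016}]' 30
python3 - <<'E'
from h import *
C=cal("wrist"); I=ctrl.capture("wrist"); 
for a,c,p in blobs(I,(0,180,215),(8,255,255),(200,120,310,330),3)[:3]: print("post",a,c,p.min(0),p.max(0),ray(C,c,.19)[0])
S=ctrl.capture("side")
cv2.imwrite("pics/w2.png",np.hstack([cv2.resize(I[100:340,130:380],(400,384)),cv2.resize(S[130:250,200:325],(400,384))])[:,:,::-1])
E
```

```text
time_s: 3.32
eef_pos: [0.4395, 0.0156, 0.1656]
eef_rot: [3.14, 0.002, 2.458]
wrist_force: [0.3, -0.6, 0.5]
opening: 0.0159
grip_force: 0.0
```

View pics/w2.png

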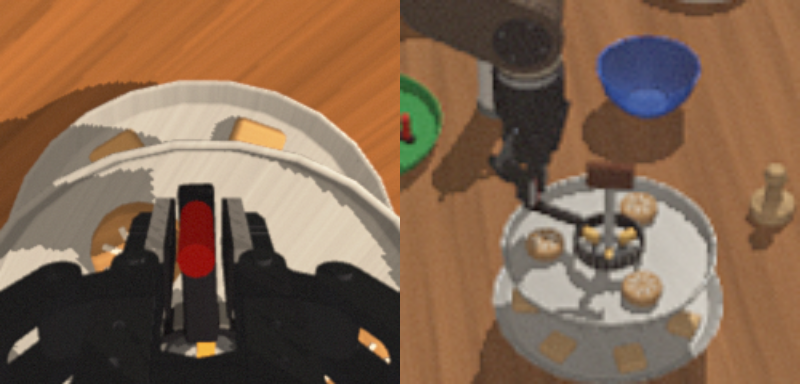

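The post (200,240 in the crop) sits between the fingers with a little clearance. Next I sweep along the arc (radius 95 mm), turning with the post.

```bash
python3 -m pendant '[{"tx": -0.0011,"ty": 0.0142,"twist": 0.15,"aperture": 0.016},{"tx": -0.0042,"ty": 0.0281,"twist": 0.3,"aperture": 0.016},{"tx": -0.0095,"ty": 0.0413,"twist": 0.45,"aperture": 0.016},{"tx": -0.0166,"ty": 0.0536,"twist": 0.6,"aperture": 0.016},{"tx": -0.0255,"ty": 0.0648,"twist": 0.75,"aperture": 0.016},{"tx": -0.0323,"ty": 0.0714,"twist": 0.85,"aperture": 0.016},{"tx": -0.0323,"ty": 0.0714,"twist": 0.85,"aperture": 0.016},{"tx": -0.0323,"ty": 0.0714,"twist": 0.85,"aperture": 0.016}]' 30
python3 -c "
from h import *
print(np.arctan2(*(np.array(ctrl.get_state()['eef_pos'])[:2]-[.5125,-.0437])[::-1]))"
```

```text
time_s: 4.42
eef_pos: [0.5087, 0.0505, 0.1644]
eef_rot: [3.141, 0.0, 1.609]
wrist_force: [-0.2, 0.3, 0.7]
opening: 0.0159
grip_force: 0.0
1.611191141840505
```

```bash
python3 -m pendant '[{"tx": -0.0001,"ty": 0.0047,"twist": 0.05,"aperture": 0.016},{"tx": -0.0005,"ty": 0.0095,"twist": 0.1,"aperture": 0.016},{"tx": -0.0005,"ty": 0.0095,"twist": 0.1,"aperture": 0.016}]' 30
python3 -m pendant '[{"tx": -0.0001,"ty": 0.0047,"twist": 0.05,"aperture": 0.016},{"tx": -0.0001,"ty": 0.0047,"twist": 0.05,"aperture": 0.016}]' 30
python3 -m pendant '[{"tx": -0.0001,"ty": 0.0047,"twist": 0.05,"aperture": 0.016},{"tx": -0.0001,"ty": 0.0047,"twist": 0.05,"aperture": 0.016}]' 30
```

```text
time_s: 4.8
eef_pos: [0.5181, 0.0504, 0.1643]
eef_rot: [3.142, 0.0, 1.509]
wrist_force: [-0.9, 0.5, -0.4]
opening: 0.0165
grip_force: 0.1
time_s: 5.05
eef_pos: [0.5229, 0.05, 0.1643]
eef_rot: [3.141, 0.0, 1.459]
wrist_force: [-1.0, 0.9, -0.5]
opening: 0.016
grip_force: 0.2
time_s: 5.3
eef_pos: [0.5276, 0.0494, 0.1643]
eef_rot: [3.141, 0.0, 1.41]
wrist_force: [-0.0, 0.1, -0.7]
opening: 0.0156
grip_force: 0.1
```

```bash
python3 -m pendant '[{"ty": 0.003,"twist": 0.03,"aperture": 0.016},{"ty": 0.003,"twist": 0.03,"aperture": 0.016}]' 30
python3 -m pendant '[{"ty": 0.003,"twist": 0.03,"aperture": 0.016},{"ty": 0.003,"twist": 0.03,"aperture": 0.016}]' 30
python3 -m pendant '[{"ty": 0.003,"twist": 0.03,"aperture": 0.016},{"ty": 0.003,"twist": 0.03,"aperture": 0.016}]' 30
python3 - <<'E'
from h import *
T=ctrl.capture("top");C=cal("wrist"); I=ctrl.capture("wrist");S=ctrl.capture("side")
cv2.imwrite("pics/w3.png",np.hstack([cv2.resize(T[140:226,235:325],(266,300),interpolation=cv2.INTER_CUBIC),cv2.resize(I[140:340,160:350],(266,300)),cv2.resize(S[170:250,220:305],(266,300),interpolation=cv2.INTER_CUBIC)])[:,:,::-1])
E
```

```text
time_s: 5.55
eef_pos: [0.5307, 0.0489, 0.1643]
eef_rot: [3.142, 0.0, 1.378]
wrist_force: [-0.9, 1.0, -0.4]
opening: 0.0157
grip_force: 0.4
time_s: 5.8
eef_pos: [0.5337, 0.0484, 0.1643]
eef_rot: [-3.142, -0.0, 1.348]
wrist_force: [-1.2, -0.0, 1.1]
opening: 0.016
grip_force: 0.6
time_s: 6.05
eef_pos: [0.5368, 0.0477, 0.1643]
eef_rot: [3.141, -0.0, 1.317]
wrist_force: [-1.2, -0.0, 0.8]
opening: 0.0163
grip_force: 0.4
```

View pics/w3.png

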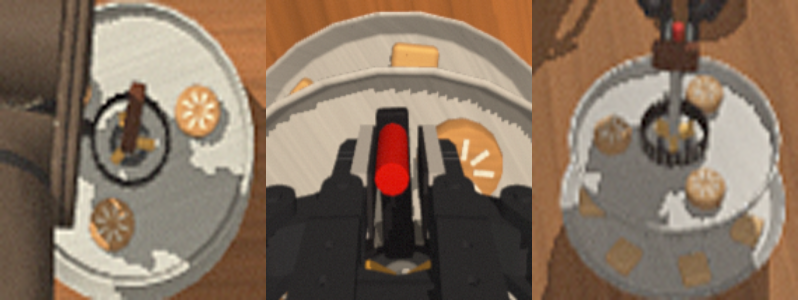

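The post is still between the fingers and the jaws are close to the shank, but there is no end-stop force yet. I'll keep pushing in small steps.

```bash
for i in 1; do python3 -m pendant '[{"ty": 0.002,"twist": 0.02,"aperture": 0.016},{"ty": 0.002,"twist": 0.02,"aperture": 0.016}]' 30; done
python3 -m pendant '[{"ty": 0.002,"twist": 0.02,"aperture": 0.016},{"ty": 0.002,"twist": 0.02,"aperture": 0.016}]' 30
python3 -m pendant '[{"ty": 0.002,"twist": 0.02,"aperture": 0.016},{"ty": 0.002,"twist": 0.02,"aperture": 0.016}]' 30
```

```text
time_s: 6.45
eef_pos: [0.5379, 0.0474, 0.1643]
eef_rot: [-3.14, 0.0, 1.298]
wrist_force: [-3.9, 1.6, 1.8]
opening: 0.0163
grip_force: 1.9
time_s: 6.7
eef_pos: [0.5382, 0.0473, 0.1641]
eef_rot: [-3.135, 0.001, 1.278]
wrist_force: [-9.1, 1.6, 6.3]
opening: 0.0158
grip_force: 4.5
time_s: 6.95
eef_pos: [0.5392, 0.0474, 0.1641]
eef_rot: [-3.132, 0.0, 1.258]
wrist_force: [-11.8, 4.1, 7.7]
opening: 0.0157
grip_force: 6.0
```

```bash
python3 -m pendant '[{"ty": 0.002,"aperture": 0.016},{"ty": 0.002,"aperture": 0.016}]' 30
python3 -m pendant '[{"ty": 0.003,"aperture": 0.016},{"ty": 0.003,"aperture": 0.016}]' 30
python3 -m pendant '[{"ty": 0.003,"aperture": 0.016},{"ty": 0.003,"aperture": 0.016},{"ty": 0.003,"aperture": 0.016}]' 30
```

```text
time_s: 7.2
eef_pos: [0.5403, 0.0475, 0.1638]
eef_rot: [-3.129, -0.0, 1.258]
wrist_force: [-12.2, 5.2, 8.0]
opening: 0.0154
grip_force: 7.0
time_s: 7.45
eef_pos: [0.5427, 0.0472, 0.1634]
eef_rot: [-3.127, -0.001, 1.258]
wrist_force: [-14.2, 6.4, 7.4]
opening: 0.0162
grip_force: 7.8
time_s: 7.82
eef_pos: [0.5451, 0.0467, 0.1632]
eef_rot: [-3.126, -0.002, 1.258]
wrist_force: [-13.9, 7.9, 6.9]
opening: 0.0159
grip_force: 8.1
```

```bash
python3 - <<'E'
from h import *
C=cal("wrist"); I=ctrl.capture("wrist");S=ctrl.capture("side")
for a,c,p in blobs(I,(0,180,215),(8,255,255),(200,120,310,330),3)[:3]: print("post",a,c,p.min(0),p.max(0),ray(C,c,.19)[0])
cv2.imwrite("pics/w4.png",np.hstack([cv2.resize(I[120:340,140:370],(418,400)),cv2.resize(S[170:250,220:305],(382,400),interpolation=cv2.INTER_CUBIC)])[:,:,::-1])
E
```

```text
post 392 [252.78061224 253.13010204] [242 242] [264 264] [0.54635801 0.05406651 0.19      ]
```

View pics/w4.png

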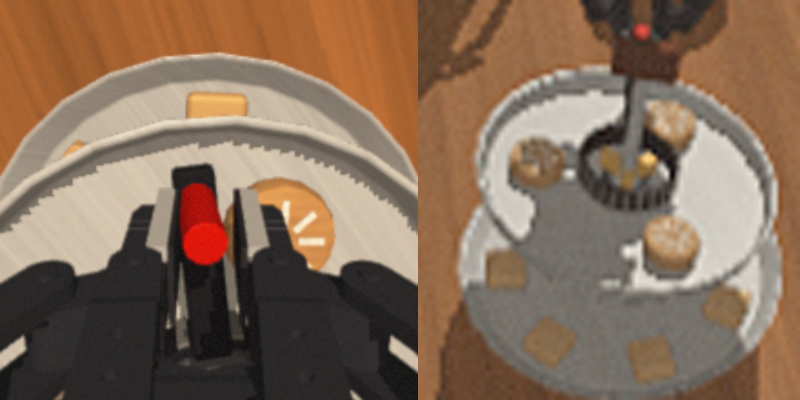

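The post leans and the side view shows the tray tilting: the end stop was reached and my extra push lifted the tray's edge out of its seat. I'll back off so it settles.

```bash
python3 -m pendant '[{"ty": -0.002,"aperture": 0.016},{"ty": -0.004,"aperture": 0.016},{"ty": -0.004,"aperture": 0.016}]' 30
python3 -m pendant '[{"ty": -0.002,"aperture": 0.016},{"ty": -0.004,"aperture": 0.016},{"ty": -0.004,"aperture": 0.016}]' 30
python3 -m pendant '[{"ty": -0.002,"aperture": 0.016},{"ty": -0.002,"aperture": 0.016}]' 30
python3 - <<'E'
from h import *
C=cal("wrist"); I=ctrl.capture("wrist");S=ctrl.capture("side")
for a,c,p in blobs(I,(0,180,215),(8,255,255),(200,120,310,330),3)[:3]: print("post",a,c,p.min(0),p.max(0),ray(C,c,.19)[0])
cv2.imwrite("pics/w5.png",np.hstack([cv2.resize(I[120:340,140:370],(418,400)),cv2.resize(S[170:250,220:305],(382,400),interpolation=cv2.INTER_CUBIC)])[:,:,::-1])
E
```

```text
time_s: 8.3
eef_pos: [0.5417, 0.0461, 0.1625]
eef_rot: [-3.129, 0.002, 1.258]
wrist_force: [-11.9, 2.3, 3.6]
opening: 0.0159
grip_force: 6.0
time_s: 8.68
eef_pos: [0.5389, 0.0463, 0.1621]
eef_rot: [-3.132, 0.003, 1.258]
wrist_force: [-8.2, 0.4, -1.7]
opening: 0.0161
grip_force: 3.9
time_s: 8.93
eef_pos: [0.5378, 0.0466, 0.1622]
eef_rot: [-3.135, 0.003, 1.258]
wrist_force: [-7.5, -0.5, -1.5]
opening: 0.0157
grip_force: 2.7
post 336 [248.9702381  259.30654762] [238 250] [260 269] [0.53636357 0.05212844 0.19      ]
```

View pics/w5.png

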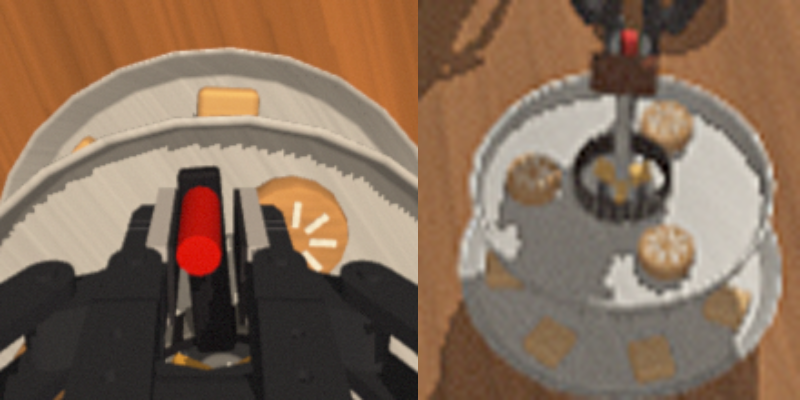

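The tilt has mostly gone and the kahk have stayed in place. I'll keep backing off until the push vanishes.

```bash
python3 -m pendant '[{"ty": -0.002,"aperture": 0.016},{"ty": -0.002,"aperture": 0.016}]' 30
python3 -m pendant '[{"ty": -0.002,"aperture": 0.016},{"ty": -0.002,"aperture": 0.016}]' 30
python3 - <<'E'
from h import *
C=cal("wrist"); I=ctrl.capture("wrist")
for a,c,p in blobs(I,(0,180,215),(8,255,255),(200,120,310,330),3)[:3]: print("post",a,c,p.min(0),p.max(0),ray(C,c,.19)[0])
E
```

```text
time_s: 9.28
eef_pos: [0.538, 0.0474, 0.1638]
eef_rot: [-3.14, 0.0, 1.258]
wrist_force: [-3.3, 0.3, -2.1]
opening: 0.0159
grip_force: 1.5
time_s: 9.52
eef_pos: [0.5377, 0.0478, 0.1653]
eef_rot: [3.138, -0.001, 1.258]
wrist_force: [0.1, -0.1, 1.0]
opening: 0.0161
grip_force: 0.0
post 334 [250.41317365 258.12874251] [240 249] [261 268] [0.5361204  0.05202094 0.19      ]
```

```bash
python3 -m pendant '[{"aperture": 0.03},{"aperture": 0.03},{"tz": -0.05,"aperture": 0.03},{"tz": -0.11,"aperture": 0.03},{"tz": -0.15,"aperture": 0.03},{"tz": -0.19,"aperture": 0.06},{"tz": -0.19,"aperture": 0.06},{"tx": -0.094,"ty": 0.0045,"tz": -0.19,"twist": -1.672,"aperture": 0.06},{"tx": -0.094,"ty": 0.0045,"tz": -0.19,"twist": -1.672,"aperture": 0.06},{"tx": -0.094,"ty": 0.0045,"tz": -0.19,"twist": -1.672,"aperture": 0.06},{"tx": -0.094,"ty": 0.0045,"tz": -0.19,"twist": -1.672,"aperture": 0.06},{"tx": -0.094,"ty": 0.0045,"tz": -0.19,"twist": -1.672,"aperture": 0.06},{"tx": -0.094,"ty": 0.0045,"tz": -0.19,"twist": -1.672,"aperture": 0.06},{"tx": -0.094,"ty": 0.0045,"tz": -0.19,"twist": -1.672,"aperture": 0.06},{"tx": -0.094,"ty": 0.0045,"tz": -0.19,"twist": -1.672,"aperture": 0.06},{"tx": -0.094,"ty": 0.0045,"tz": -0.19,"twist": -1.672,"aperture": 0.06},{"tx": -0.094,"ty": 0.0045,"tz": -0.19,"twist": -1.672,"aperture": 0.06},{"tx": -0.094,"ty": 0.0045,"tz": -0.19,"twist": -1.672,"aperture": 0.06}]' 30
python3 - <<'E'
from h import *
import pickle
C=cal("wrist"); I=ctrl.capture("wrist");S=ctrl.capture("side");T=ctrl.capture("top")
pickle.dump((C,I,S,T),open("w6.pkl","wb"))
for a,c,p in blobs(I,(0,180,200),(8,255,255),(100,60,420,330),8)[:3]: print("post",a,c,p.min(0),p.max(0),ray(C,c,.19)[0])
for a,c,p in blobs(I,(0,100,20),(14,255,150),(190,120,320,260),30)[:3]:
    print("grip",a,c,p.min(0),p.max(0),cv2.minAreaRect(p.astype(np.float32)),ray(C,c,.25)[0])
f=lambda J,w,h:cv2.resize(J,(w,h),interpolation=cv2.INTER_CUBIC)
cv2.imwrite("pics/w6.png",np.hstack([f(I[50:350,100:400],450,450),f(S[165:265,220:298],350,450)])[:,:,::-1])
E
```

```text
time_s: 11.82
eef_pos: [0.5117, -0.0428, 0.3534]
eef_rot: [3.142, -0.001, 2.927]
wrist_force: [-0.4, 0.5, -0.0]
opening: 0.0598
grip_force: 0.0
post 70 [337.61428571 176.17142857] [333 172] [342 180] [0.53527816 0.05106855 0.19      ]
grip 755 [254.61721854 187.31523179] [247 161] [263 214] ((254.7474365234375, 187.55670166015625), (15.256974220275879, 53.354000091552734), 2.6025619506835938) [ 0.51090077 -0.04054047  0.25      ]
grip 147 [205.20408163 250.65306122] [190 227] [223 259] ((201.7112579345703, 246.86192321777344), (45.62504577636719, 17.90349769592285), 51.11550521850586) [ 0.56453602 -0.10238944  0.25      ]
grip 67 [309.44776119 240.47761194] [307 227] [319 259] ((309.3358154296875, 241.5685577392578), (8.806706428527832, 33.83784866333008), 18.970407485961914) [5.75498343e-01 5.41966703e-04 2.50000000e-01]
```

View pics/w6.png

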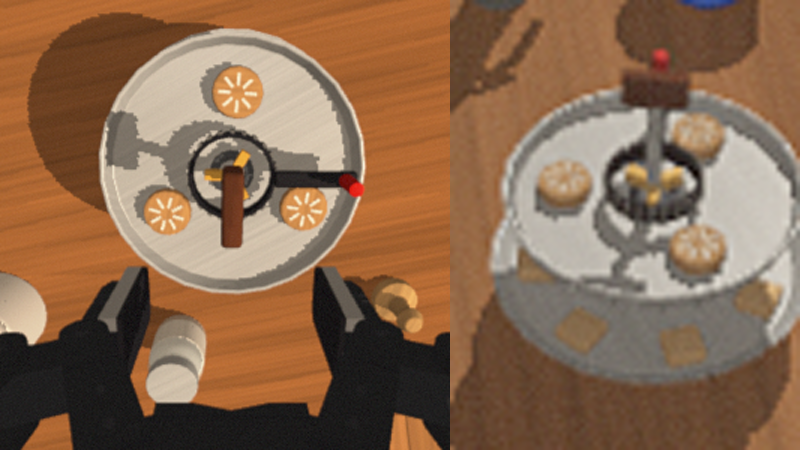

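The tray is level in its seat, the jaws are closed around the shank, the post is at rest, and all three kahk are in place. The grip is almost exactly aligned with the fingers (centre px 254.6,187.3, turn about +0.04). Descending and grasping.

```bash
python3 - <<'E'
from h import *
import pickle
C,I,S,T=pickle.load(open("w6.pkl","rb"));C1,_=pickle.load(open("w1.pkl","rb"))
h1=ray(C1,[253.5,231.7],.15)[0];h2=ray(C,[254.7,166.7],.15)[0]
a1=np.array([.4383,.0164])-h1[:2];a2=np.array([.5353,.0511])-h2[:2]
print(h1,h2,np.hypot(*a1),np.hypot(*a2),np.arctan2(a1[1],a1[0])-np.arctan2(a2[1],a2[0]))
E
python3 -m pendant '[{"tx": 0.001,"ty": 0.002,"tz": 0.05,"twist": 0.04,"aperture": 0.06},{"tx": 0.001,"ty": 0.002,"tz": 0.09,"twist": 0.04,"aperture": 0.06},{"tx": 0.001,"ty": 0.002,"tz": 0.12,"twist": 0.04,"aperture": 0.06},{"tx": 0.001,"ty": 0.002,"tz": 0.136,"twist": 0.04,"aperture": 0.06},{"tx": 0.001,"ty": 0.002,"tz": 0.136,"twist": 0.04,"aperture": 0.06},{"tx": 0.001,"ty": 0.002,"tz": 0.136,"twist": 0.04,"aperture": 0.06},{"tx": 0.001,"ty": 0.002,"tz": 0.136,"twist": 0.04,"aperture": 0.0},{"tx": 0.001,"ty": 0.002,"tz": 0.136,"twist": 0.04,"aperture": 0.0},{"tx": 0.001,"ty": 0.002,"tz": 0.136,"twist": 0.04,"aperture": 0.0},{"tx": 0.001,"ty": 0.002,"tz": 0.136,"twist": 0.04,"aperture": 0.0},{"tx": 0.001,"ty": 0.002,"tz": 0.136,"twist": 0.04,"aperture": 0.0},{"tx": 0.001,"ty": 0.002,"tz": 0.136,"twist": 0.04,"aperture": 0.0},{"tx": 0.001,"ty": 0.002,"tz": 0.136,"twist": 0.04,"aperture": 0.0},{"tx": 0.001,"ty": 0.002,"tz": 0.136,"twist": 0.04,"aperture": 0.0}]' 80
```

```text
[ 0.51247725 -0.03876599  0.15      ] [ 0.5128219 -0.0405605  0.15     ] 0.09244214480141902 0.0943764411536551 1.171822517967899
time_s: 13.72
eef_pos: [0.5117, -0.0412, 0.2192]
eef_rot: [-3.141, 0.001, 2.89]
wrist_force: [-0.8, -2.2, 5.0]
opening: 0.013
grip_force: 79.2
```

Post travel is about 1.15 rad, so the sleeve is at its stop, and the grip is held (13 mm opening, 79 N). I'll lift slowly.

```bash
python3 -m pendant '[{"tz": -0.003,"aperture": 0},{"tz": -0.006,"aperture": 0},{"tz": -0.01,"aperture": 0},{"tz": -0.01,"aperture": 0}]' 80
python3 -m pendant '[{"tz": -0.01,"aperture": 0},{"tz": -0.02,"aperture": 0},{"tz": -0.03,"aperture": 0},{"tz": -0.04,"aperture": 0},{"tz": -0.05,"aperture": 0},{"tz": -0.06,"aperture": 0},{"tz": -0.068,"aperture": 0},{"tz": -0.072,"aperture": 0},{"tz": -0.072,"aperture": 0},{"tz": -0.072,"aperture": 0},{"tz": -0.072,"aperture": 0},{"tz": -0.072,"aperture": 0},{"tz": -0.072,"aperture": 0}]' 80
python3 - <<'E'
from h import *
S=ctrl.capture("side");T=ctrl.capture("top");cs=cal("side")
for lo,hi in(((0,170,90),(6,255,255)),):
    for a,c,p in blobs(S,lo,hi,(215,100,320,260),5)[:3]: print("post side",a,c,p.min(0),p.max(0))
print("exp post top/mid",proj(cs,[.5353,.0511,.27]),proj(cs,[.5353,.0511,.254]))
# kahk
for a,c,p in blobs(S,(8,90,130),(20,190,255),(215,120,320,250),25)[:8]: print("kahk?",a,c,ray(cs,c,.21)[0].round(3))
print("hub",proj(cs,[.5127,-.041,.23]),proj(cs,[.5127,-.041,.15]),"rim pts",[proj(cs,[.5127+.118*np.cos(t),-.041+.118*np.sin(t),.216]).round() for t in np.arange(4)*np.pi/2])
b=blobs(S,(0,0,140),(180,60,255),(200,120,340,240),100)
for x in b[:2]: print(x[0],x[2].min(0),x[2].max(0))
s=ctrl.get_state();print(s["eef_pos"],s["wrist_torque"],s["wrist_force"],s["eef_rot"])
cv2.imwrite("pics/w7.png",cv2.resize(S[110:270,190:350],(600,600),interpolation=cv2.INTER_CUBIC)[:,:,::-1])
E
```

```text
time_s: 14.22
eef_pos: [0.5108, -0.0403, 0.2275]
eef_rot: [3.141, -0.002, 2.89]
wrist_force: [-1.0, -0.3, -8.5]
opening: 0.0128
grip_force: 78.0
time_s: 15.85
eef_pos: [0.5113, -0.0407, 0.3002]
eef_rot: [3.142, -0.0, 2.89]
wrist_force: [0.0, 0.1, -9.1]
opening: 0.0127
grip_force: 78.1
post side 99 [218.54545455 114.50505051] [215 107] [224 121]
exp post top/mid [266.65613693 157.99420437] [266.58613559 161.6353401 ]
kahk? 2929 [306.08603619 182.98770912] [ 0.659 -0.031  0.21 ]
kahk? 927 [222.55447681 215.03667745] [ 0.361 -0.141  0.21 ]
kahk? 878 [245.74601367 150.81207289] [0.479 0.181 0.21 ]
kahk? 379 [219.28496042 148.93931398] [0.383 0.208 0.21 ]
kahk? 49 [288.36734694 230.34693878] [ 0.554 -0.238  0.21 ]
kahk? 48 [271.8125     241.83333333] [ 0.496 -0.276  0.21 ]
kahk? 47 [275.42553191 203.10638298] [ 0.537 -0.113  0.21 ]
kahk? 47 [238.53191489 222.89361702] [ 0.407 -0.183  0.21 ]
hub [264.46559346 184.90397496] [264.19063788 202.17741913] rim pts [array([299., 184.]), array([259., 166.]), array([230., 192.]), array([271., 213.])]
871 [229 168] [263 232]
664 [257 171] [300 213]
[ 0.51136101 -0.04072882  0.30030191] [0.01519991 0.03662362 0.02428763] [ 0.41846474  0.16664995 -8.78597199] [ 3.14158307e+00 -9.74551120e-06  2.88974621e+00]
```

The load is 9 N, meaning tray plus kahk, and the rim silhouette matches a level tray 80 mm up. As a last numeric check I'll look for the kahk at their expected raised positions.

```bash
python3 -m pendant '[{"aperture": 0},{"aperture": 0},{"aperture": 0},{"aperture": 0},{"aperture": 0},{"aperture": 0}]' 80; python3 - <<'E'
from h import *
import pickle
C,I0,S0,T0=pickle.load(open("w6.pkl","rb")); S=ctrl.capture("side");cs=cal("side")
g=lambda J,p:cv2.cvtColor(J,cv2.COLOR_RGB2HSV)[int(p[1])-2:int(p[1])+3,int(p[0])-2:int(p[0])+3].reshape(-1,3).mean(0).round()
W=[ray(C,p,.136)[0] for p in((258.7,111.3),(211.3,191.3),(302.7,188))]
for X in W:
    p0=proj(cs,X);p1=proj(cs,X+[0,0,.079]); print(X.round(3),p0.round(),g(S0,p0),p1.round(),g(S,p1))
    x0,y0=p0.round().astype(int);t=S0[y0-6:y0+6,x0-8:x0+9]; x1,y1=p1.round().astype(int)
    r=cv2.matchTemplate(S[y1-16:y1+16,x1-18:x1+19],t,cv2.TM_CCOEFF_NORMED);_,m,_,l=cv2.minMaxLoc(r);print(m,np.array(l)-10)
s=ctrl.get_state();print(np.abs(s["qd"]).max(),s["grip_force"],s["time_s"])
E
```

```text
time_s: 16.7
eef_pos: [0.5114, -0.0407, 0.3003]
eef_rot: [-3.142, -0.0, 2.89]
wrist_force: [-0.2, 0.9, -7.8]
opening: 0.0127
grip_force: 78.1
[ 0.448 -0.021  0.136] [245. 203.] [ 16.  82. 189.] [244. 186.] [ 16.  79. 188.]
0.8806638121604919 [0 1]
[ 0.537 -0.106  0.136] [274. 218.] [ 16.  82. 186.] [275. 201.] [ 16.  79. 186.]
0.9361631274223328 [0 0]
[0.558 0.016 0.136] [274. 193.] [ 16.  82. 181.] [275. 176.] [ 16.  83. 180.]
0.8739433884620667 [-1  0]
0.0012545122248604306 78.08630347251892 16.75
```

All three kahk moved up by 79 mm to within 1 px of where they should be, so the tray is level and still. Handing in.

```bash
python3 -c "
from rig import ctrl
print(ctrl.close_job())"
```

```text
the job is handed in; nothing more can be done
None
```

Job handed in: the sleeve is turned to its stop and the tray is held by the handle alone about 8 cm up, level and still, with all three kahk on it; I pushed too hard at the stop and briefly tipped the tray in its seat, but it settled back level before the lift.

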